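File the edge of a clamped plate

ROBOT

A 7-joint arm with a two-finger parallel gripper is mounted at the origin on the work surface; the furniture and walls round the work are solid. World frame = base frame: x ahead of the robot, y to its left, z up, the work surface at z = 0. Lengths are in m, angles in rad, forces in N, time in s.
With the tool pointing down it reaches from about 0.4 to 0.875 m from the base axis. Payload 19.3 kg.
Tool frame: the origin (TCP) lies midway between the tips of the shut fingers; the grasp point (between the pads) lies 19 mm behind it; z points along the fingers, y is the line along which they close (so a half turn about z gives the same grasp; the last joint's range is limited). The gripper opens to 85 mm and grips with 20 to 120 N. Pads are 22 mm wide; open, the fingers measure 114 mm over their backs; the gripper's body (76 mm by 85 mm) begins 54 mm behind the grasp point. The pads swing forward as they close: fully open they stand 13 mm farther back than shut.
Start: joints at [-1.172, 0.521, -0.036, 1.599, 0.021, 1.021, -0.113], TCP at [0.282, 0.558, 0.231] pointing down, gripper open.
Joint ranges: [-2.91, 2.91], [-0.3, 2.13], [-1.5, 1.42], [0.17, 2.43], [-1.26, 4.41], [0.16, 1.93], [-2.52, 2.52]. Speed limits (rad/s): [1.89, 1.89, 2.39, 2.39, 3.01, 3.01, 3.01].

INTERFACE

Orientations are given as [roll, pitch, yaw] about the fixed x, y, z axes, in that order (R = Rz(yaw) Ry(pitch) Rx(roll)).
In Python, from workcell import * gives the robot as it stands. The module is installed in compiled form; this text tells all that it offers.
- The arm moves only by the tool play_rows, never from a script. Its argument "deltas" is a list of rows, each a list of 7 numbers: the shift along the tool's x, y, z in units of 500 mm (1.0 is 500 mm), then the turn, a rotation vector about the tool's x, y, z in units of 120 degrees (1.0 is 120 degrees), then the closure, from 0 (fully open) to 1 (shut). A call has 1 to 10 rows; each row is the pose to reach, as a shift and turn from the pose commanded when the call began, along the tool's axes at that moment; what a row does not reach only later rows make up. A row lasts 1/10 s, in which the tool goes at most 50 mm and 8.59 degrees, less where a joint would pass 70% of its speed; a pose out of reach is approached as far as the arm can. A call with a number of a shift or a turn outside -1 to 1 is refused whole. A call with a gripper value outside its range is refused whole. The fingers move at their own pace and stop on an object; "newtons" is the grip in N (left out, the last holds). Time passes only in rows, so rows that repeat a pose let the fingers close. It gives the time, the measured TCP pose, the force, the opening and the grip force at its end, in the units of the state.
- observe(): the state, without advancing time (a new reading comes with each control period).
- grab_frame(name): name is "scene" or "top" or "wrist"; returns the picture (420x560x3 uint8, red, green, blue); there is no depth.
- get_calibration(name): a dict with "fovy" (degrees; the focal length in pixels is half the picture's height over the tangent of half this angle, whatever the lens; pixels are square), "cx", "cy" (the principal point, pixels), "xyz" and "rotation" of the camera in the world. Camera axes: x right, y down, z forward; pixel columns grow to the right and rows downward; lengths in m; the calibration is good to about 2 mm. A picture is of the moment at which its call begins: read the wrist's pose just before it. get_calibration takes no time and is no camera call; for the wrist camera it gives the pose at the moment of the call.
- job_done(): hands the job in; it is judged then, once.
The state is a dict: "clock": time; "qpos": joint angles; "qd": joint speeds; "joint_efforts": joint torques, N m; "position": TCP position; "tool_rot": TCP orientation; "force": force on the tool from outside, world axes, zero at the start; "moment": the same for the moment, N m; "grip_width": finger opening in m; "finger_force": force on a finger pad.
Only numpy, scipy, OpenCV 4.12 (cv2) and the standard library are available. Lean on these libraries where they do the work, as an engineer would, in place of code of your own. Each camera call takes 0.05 s, during which the arm holds its last target. There are 200 camera calls.

TASK

Clamp the aluminium plate in the filing vice by pressing the lever's wide paddle right down, then take the flat file from its wooden rest and give the plate's top edge at least three full forward strokes with light, steady pressure, the file level and square across the edge, lifting it well clear on every return so that it never drags back. Then lay the file back in both notches of its rest as it lay before, let go, and press the lever's narrow release tab right down so that the plate stands loose in the vice; leave everything else where it is.

Things in the scene. Friction and masses are not known exactly. Their poses are not given: they have to be found in the camera images.
- vice: Filing vice, fixed to the worktop: dark steel base 124 x 156 mm, on it a grey spring-mounted head with two steel jaws 100 mm wide (tops 72 mm above the worktop) and a rocking lever. Origin: on the worktop, straight below the middle of the slot between the jaws. x = direction of the forward file stroke, square across the plate's edge; y = along the plate, towards the lever; z up. Nothing but the plate rises above 80 mm.
- vice_edge (a point): Middle of the plate's top edge, 102 mm above the worktop, straight above the vice's origin (fixed to the base; the head and plate can move a few mm from it). Same axes as the vice.
- vice_slide (a joint): Spring slide of the vice head along the vice's x, m: 0 at rest, positive when a file drags the head forward, negative when it is dragged back; range -0.006 to 0.006, 500 N/m, springs back when let go.
- plate: Loose aluminium plate standing on its long edge between the jaws, 10 mm (its x) by 90 mm (its y) by 72 mm high, two dark holes, 0.2 kg. Origin: centre of its underside, 30 mm above the worktop. It stands 30 mm above the jaws; they hold it only when the lever is clamped.
- lever (a joint): Rocking lever beside the jaws, on the vice's +y end, rad: 0 = open (wide paddle up, narrow tab down), 0.35 to 0.4 = clamped (paddle fully down, tab up; it stops there as the jaw meets the plate). It turns about an axis along the vice's y, 78 mm from the vice's origin and 60 mm above the worktop, and stays where it is left; about 3 to 8 N on an end moves it. It also moves the near jaw 5 mm.
- clamp_pad (a point): Middle of the upper face of the lever's wide black paddle (30 x 22 mm), 45 mm from the lever's axis on the vice's -x side; 74 mm above the worktop when up, 56 mm when down. Press it straight down to clamp.
- release_tab (a point): Middle of the upper face of the lever's narrow steel tab (24 x 14 mm), 45 mm from the lever's axis on the vice's +x side; 74 mm above the worktop when up, 56 mm when down. Press it straight down to release.
- file: Flat hand file, 200 mm long, 0.16 kg: black handle 80 x 20 x 24 mm, steel blade 120 x 22 x 6 mm. Origin: middle of its length, level with the handle's underside; x = towards the blade's tip. Handle from x = -100 to -20 mm, blade from -20 to +100 mm, its underside 9 mm above the handle's underside.
- file_grip (a point): Centre of the file's handle (half-way up), 60 mm behind the file's middle: where to hold it, across its 20 mm width. Axes of the file.
- file_blade (a point): Middle of the working length on the underside of the blade, 105 mm ahead of file_grip and 3 mm lower; the tip is 55 mm farther on. A full stroke begins with this point more than 20 mm behind the plate's edge (vice -x side) and ends with it more than 20 mm past the edge. On the return the blade is well clear when this point is 10 mm or more above the edge.
- file_rest: Fixed wooden file rest: board 200 x 56 x 8 mm with two uprights, 12 mm thick, that have open notches 10 mm deep (26 mm wide for the handle's end, 28 mm for the blade). Origin: on the worktop under its middle; x = the way the file's tip points as it lies. A wall rack hangs 0.33 m above the worktop farther right at the back: keep arm and hand out from under it.
- rest_grip (a point): Where file_grip is when the file lies in the rest: 46 mm above the worktop, 60 mm behind the rest's middle. The uprights stand at 88 mm behind and 60 mm ahead of the middle.
- rest_blade (a point): Where file_blade is when the file lies in the rest: 43 mm above the worktop, 45 mm ahead of the rest's middle.
- oil_bottle: Bystander: small bottle, 32 mm across, 77 mm tall; origin at its foot.
- tape_black: Bystander: roll of tape, 66 mm across, 19 mm high; origin at its underside.
- ref_block: Bystander: small block 40 x 40 x 18 mm; origin at its underside.
- tape_measure: Bystander: tape measure, 34 x 85 x 63 mm; origin at its underside.
Mind the look-alikes: they are no part of the job. Of the things shaped like the plate, the aluminium one is meant.

How it is judged:
By the outcome, as a careful person would: the job done as asked, in the order asked, and still so for the second after the job is handed in, with the robot touching nothing.
It also fails if it takes over 61 s, if anything falls off the work surface, if the arm or the gripper's body presses on something with over 40 N, if the wrist force passes 120 N, or if a joint passes its speed limit or range.

## Working session

There is one attempt and no reset: what is moved stays moved. The work goes in short steps, Python scripts to look and compute and a tool call to move; the robot and the scene stay as the last step left them, time stands still between calls to the robot, and variables do not carry over. Pictures are saved under pics/ and viewed, at most 14 in all, crops included, and the job is handed in when it is done.

Besides the shell and the picture viewer there is one more tool, called after "Request:" as name(argument=value, ...), one argument or row to a line, values as JSON. play_rows: Moves the arm, as the interface text tells. Its arguments: {"type":"object","properties":{"deltas":{"type":"array"},"newtons":{"type":"number"}},"required":["deltas"]}

```bash
mkdir -p pics
cat > h.py <<'E'
from workcell import *
import numpy as np, cv2
from scipy.spatial.transform import Rotation as R
def cal(n):
    c=get_calibration(n); return c
def f(c,h=420): return h/2/np.tan(np.radians(c["fovy"])/2)
def mat(r):
    r=np.array(r,float); return r if r.shape==(3,3) else R.from_euler('xyz',r).as_matrix()
def ray(c,u,v):
    d=mat(c["rotation"])@np.array([(u-c["cx"])/f(c),(v-c["cy"])/f(c),1]); return np.array(c["xyz"]),d
def at(c,u,v,z):
    o,d=ray(c,u,v); return o+d*(z-o[2])/d[2]
def px(c,p):
    q=mat(c["rotation"]).T@(np.array(p)-c["xyz"]); return q[:2]/q[2]*f(c)+[c["cx"],c["cy"]]
E
python3 - <<'E'
from h import *
s=observe(); print(s)
for n in("scene","top"):
    print(n,get_calibration(n)); i=grab_frame(n); cv2.imwrite(f"pics/{n}0.png",cv2.resize(i[:,:,::-1],(784,588),interpolation=cv2.INTER_CUBIC)); np.save(n+"0.npy",i)
E
```

```text
{'clock': 0.0, 'qpos': array([-1.17220856,  0.5220213 , -0.03634655,  1.59996944,  0.02119625,
        1.02109751, -0.11282275]), 'qd': array([-0.00083771,  0.00028308,  0.00020033, -0.00088962, -0.00013967,
        0.00035537, -0.00032254]), 'joint_efforts': array([-4.96282773e-04, -9.27113056e+01,  1.97955854e+00, -3.69920647e+01,
        1.77525060e-02,  8.38729378e-03, -2.39742349e-05]), 'position': array([0.28225429, 0.55727686, 0.23073478]), 'tool_rot': array([-3.14048377e+00,  6.56537915e-05,  2.67278614e+00]), 'force': array([-0.00056686,  0.07486499, -0.0386412 ]), 'moment': array([-0.06301088, -0.03855948,  0.06367641]), 'finger_force': 0.0, 'grip_width': 0.08559737558747743}
scene {'fovy': 53.05700306998455, 'cx': 281.7240719486107, 'cy': 212.42335164181236, 'xyz': array([-0.29092065, -0.82146836,  0.83482301]), 'rotation': array([-2.20138466,  0.00854471, -0.87669894])}
top {'fovy': 43.6896755895515, 'cx': 269.52819432710197, 'cy': 204.98834362725344, 'xyz': array([ 0.3478512 , -0.18600754,  1.49147262]), 'rotation': array([-3.01547725,  0.00425623, -1.55893559])}
```

View pics/scene0.png

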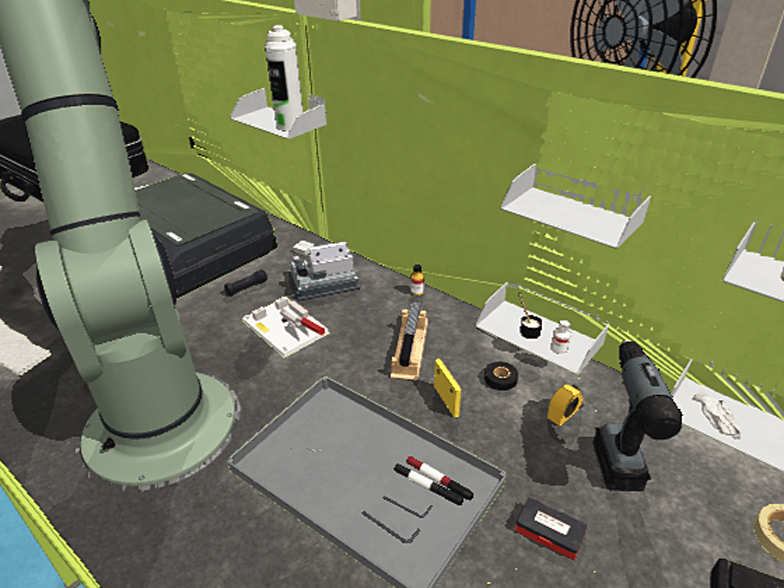

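View pics/top0.png

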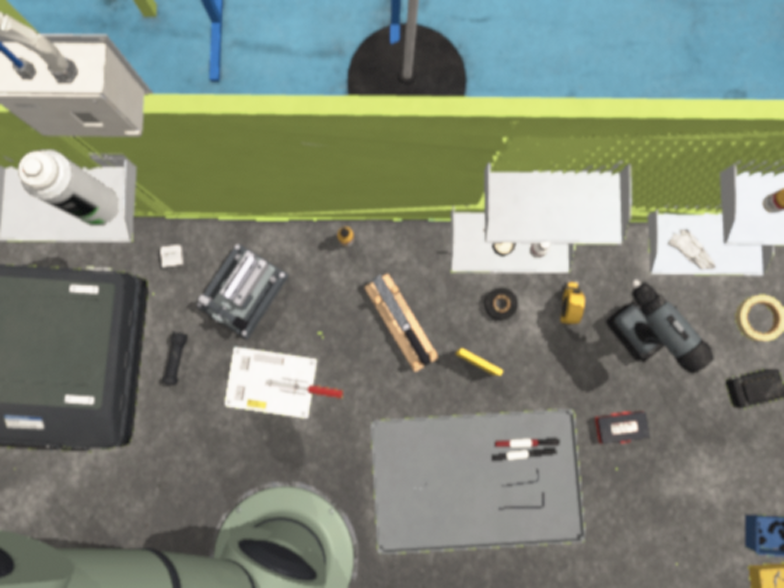

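The scene view shows the vice at (325,265), the file in its rest at (410,340), the yellow look-alike plate at (447,388) and a dark torch at (245,283). In the top view the vice is at (243,288), the file/rest at (400,322), the yellow plate at (480,362) and the torch at (175,358). Plate candidates are the yellow one (480,362) and the grey one in the vice (243,280), so I choose the grey one. File candidates are the file in the wooden rest (400,320), the torch (175,358) and the red screwdriver (325,392), so I choose the one in the rest. Next, a close crop to check.

Run:
```python
from h import *
t=np.load("top0.npy");s=np.load("scene0.npy")
def cr(i,x0,y0,w,h,k): return cv2.resize(i[y0:y0+h,x0:x0+w,::-1],(w*k,h*k),interpolation=cv2.INTER_CUBIC)
a=cr(t,135,165,75,80,5); b=cr(t,255,190,75,80,5)   # 375x400
c=np.hstack([a,b])
cv2.imwrite("pics/crop1.png",c)
a=cr(s,200,165,65,60,6); b=cr(s,268,185,60,90,6)
H=540; a=cv2.copyMakeBorder(a,0,H-a.shape[0],0,0,cv2.BORDER_CONSTANT)
cv2.imwrite("pics/crop2.png",np.hstack([a,b]))
```

```text
(no output)
```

View pics/crop1.png

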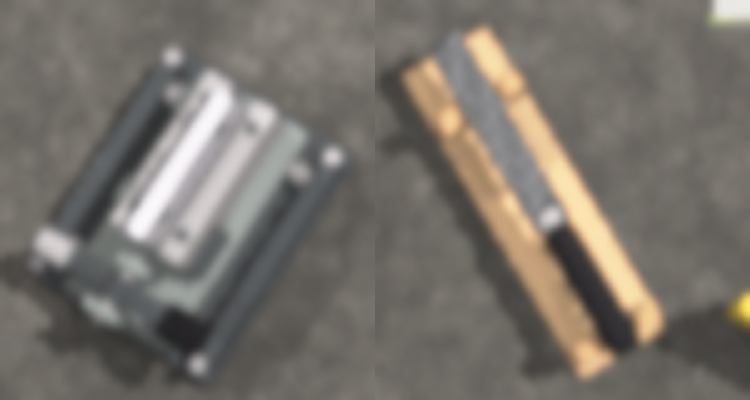

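View pics/crop2.png

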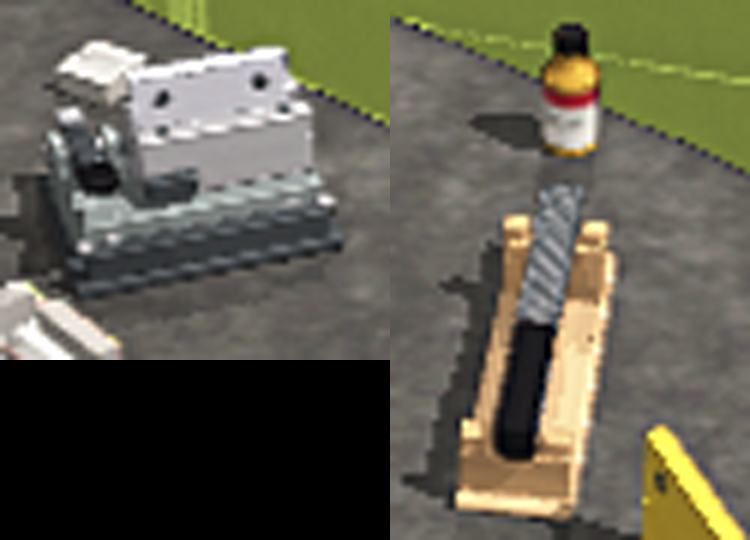

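The crops confirm the choice: the grey plate with two dark holes stands in the vice. In crop1 its top edge runs (218,85)–(140,232), the black paddle is at (182,327) and the steel tab at (55,245). The file lies in the wooden rest with its tip at (452,40) and handle end at (622,345).

Run:
```python
from h import *
from scipy.optimize import least_squares
T=get_calibration("top");S=get_calibration("scene")
tl=lambda u,v:(135+u/5-.4,165+v/5-.4); tr=lambda u,v:(255+(u-375)/5-.4,190+v/5-.4)
sl=lambda u,v:(200+u/6-.4,165+v/6-.4); sr=lambda u,v:(268+(u-390)/6-.4,185+v/6-.4)
def fit(obs,x0):
    def res(p):
        c,s=np.cos(p[2]),np.sin(p[2])
        return np.concatenate([px(C,[p[0]+c*a[0]-s*a[1],p[1]+s*a[0]+c*a[1],a[2]])-np.array(q) for C,q,a in obs])
    r=least_squares(res,x0,loss="soft_l1"); print(r.x.round(4),r.fun.reshape(-1,2).round(1).tolist())
V=[(T,tl(218,85),(0,-.045,.102)),(T,tl(140,232),(0,.045,.102)),(T,tl(182,327),(-.045,.078,.074)),(T,tl(55,245),(.045,.078,.056)),
(S,sl(132,73),(-.0,.045,.102)),(S,sl(283,50),(0,-.045,.102)),(S,sl(98,178),(-.045,.078,.074))]
p=at(T,*tl(180,160),.102);print(p); fit(V,[p[0],p[1],.6])
F=[(T,tr(452,40),(.1,0,.049)),(T,tr(622,345),(-.1,0,.058)),(T,tr(550,220),(-.02,0,.05)),(S,sr(563,188),(.1,0,.049)),(S,sr(540,325),(-.02,0,.058)),(S,sr(515,450),(-.1,0,.04))]
p=at(T,*tr(535,190),.05);print(p); fit(F,[p[0],p[1],.5])
for n,q in (("oil",(345,240)),("white",(171,256)),("torch",(175,358)),("tape",(500,304))): print(n,at(T,q[0]/1.4,q[1]/1.4,.02).round(3))
```

```text
[0.54360639 0.08750681 0.102     ]
[0.5446 0.0882 1.0557] [[0.9, 0.3], [-1.1, -0.4], [0.4, 0.5], [-0.7, 1.1], [0.2, 0.1], [0.8, -1.1], [0.3, -1.5]]
[ 0.46819822 -0.22553679  0.05      ]
[ 0.4673 -0.2254  0.5367] [[-1.6, -0.7], [1.2, 0.8], [0.6, 0.6], [1.0, -1.1], [-0.4, -2.1], [-0.2, 0.3]]
oil [ 0.63 -0.11  0.02]
white [0.593 0.243 0.02 ]
torch [0.387 0.225 0.02 ]
tape [ 0.503 -0.425  0.02 ]
```

```bash
cat >> h.py <<'E'
V=[.5446,.0882,1.0557]; Fr=[.4673,-.2254,.5367]
def loc(P,a):
    c,s=np.cos(P[2]),np.sin(P[2]); return np.array([P[0]+c*a[0]-s*a[1],P[1]+s*a[0]+c*a[1],a[2]])
def mv(*tg):
    """tg: list of (pos,yaw) -> delta rows"""
    s=observe(); A=mat(s["tool_rot"]); 
    print("t%.1f"%s["clock"],"pos",s["position"].round(4),"rpy",s["tool_rot"].round(3),"F",s["force"].round(1),"w%.4f"%s["grip_width"])
    for p,y in tg:
        d=A.T@(np.array(p)-s["position"])/.5; r=R.from_matrix(A.T@mat([np.pi,0,y])).as_rotvec()/np.radians(120)
        print(np.r_[d,r].round(4).tolist())
E
python3 -c "
from h import *
mv((loc(V,(-.03,.03,.25)),V[2]))
print(get_calibration('wrist'),observe()['position'])"
```

```text
t0.1 pos [0.2823 0.5573 0.2308] rpy [-3.141  0.     2.673] F [-0.5  0.4  1. ] w0.0850
[-0.8293, -0.6571, -0.0377, -0.0003, 0.0004, 0.7721]
{'fovy': 62.77450928737429, 'cx': 280.2792043214241, 'cy': 209.37320179076391, 'xyz': array([0.2127009 , 0.59402955, 0.37338477]), 'rotation': array([2.82835570e+00, 2.80068077e-04, 1.10185611e+00])} [0.28228946 0.55731434 0.23080494]
```

Request:
play_rows(
  deltas=[
    [-0.83, -0.657, -0.038, 0, 0, 0.772, 1],
    [-0.83, -0.657, -0.038, 0, 0, 0.772, 1],
    [-0.83, -0.657, -0.038, 0, 0, 0.772, 1],
    [-0.83, -0.657, -0.038, 0, 0, 0.772, 1],
    [-0.83, -0.657, -0.038, 0, 0, 0.772, 1],
    [-0.83, -0.657, -0.038, 0, 0, 0.772, 1],
    [-0.83, -0.657, -0.038, 0, 0, 0.772, 1],
    [-0.83, -0.657, -0.038, 0, 0, 0.772, 1],
    [-0.83, -0.657, -0.038, 0, 0, 0.772, 1],
    [-0.83, -0.657, -0.038, 0, 0, 0.772, 1],
  ],
)

```text
clock: 1.1
position: [0.4922, 0.102, 0.2494]
tool_rot: [3.142, -0.0, 1.167]
force: [1.3, 0.5, 0.7]
grip_width: 0.0002
finger_force: 0.0
```

```bash
python3 -c "
from h import *
mv((loc(V,(-.03,.03,.25)),V[2]))"
```

```text
t1.1 pos [0.4922 0.102  0.2494] rpy [ 3.142 -0.     1.167] F [1.3 0.5 0.7] w0.0002
[-0.0371, 0.041, -0.0012, 0.0, -0.0001, 0.0531]
```

Request:
play_rows(
  deltas=[
    [-0.037, 0.041, 0, 0, 0, 0.053, 1],
    [-0.037, 0.041, 0, 0, 0, 0.053, 1],
    [-0.037, 0.041, 0, 0, 0, 0.053, 1],
  ],
)

```text
clock: 1.4
position: [0.5034, 0.0786, 0.249]
tool_rot: [-3.141, 0.0, 1.062]
force: [0.2, 0.1, -0.2]
grip_width: -0.0003
finger_force: 0.0
```

Run:
```python
from h import *
mv((loc(V,(-.047,.078,.09)),V[2]))
W=get_calibration("wrist"); i=grab_frame("wrist"); np.save("w1.npy",i)
import pickle; pickle.dump(W,open("w1.pkl","wb"))
b=cv2.resize(i[:,:,::-1],(784,588),interpolation=cv2.INTER_CUBIC)
for a in [(0,-.045,.102),(0,.045,.102),(-.045,.078,.074),(.045,.078,.056)]:
    u=px(W,loc(V,a)); print(a,u.round(1)); cv2.circle(b,tuple(int(k*1.4) for k in u),4,(0,0,255),1)
cv2.imwrite("pics/w1.png",b)
```

```text
t1.4 pos [0.5034 0.0786 0.249 ] rpy [-3.141  0.     1.062] F [ 0.2  0.1 -0.2] w-0.0003
[-0.0361, -0.0938, 0.318, -0.0002, 0.0002, 0.0028]
(0, -0.045, 0.102) [370.2 162.6]
(0, 0.045, 0.102) [263.9 162. ]
(-0.045, 0.078, 0.074) [231.4 203. ]
(0.045, 0.078, 0.056) [230.4 105.1]
```

View pics/w1.png

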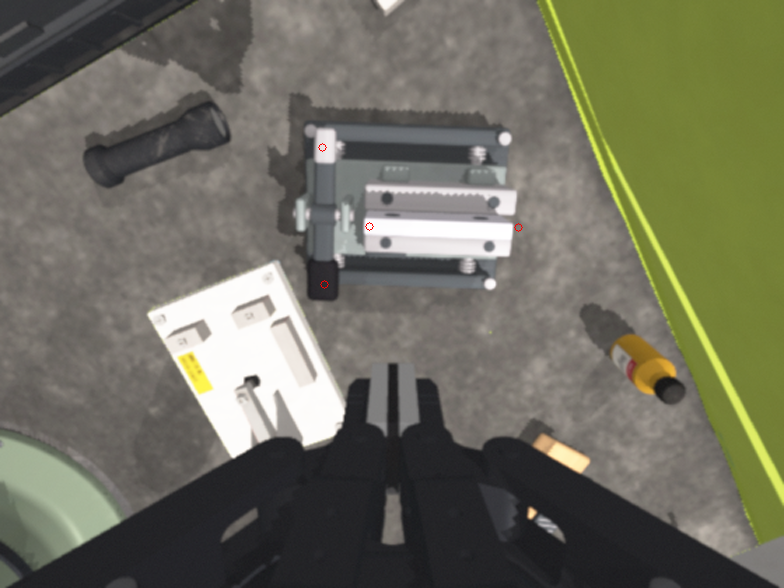

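The wrist view shows the tab at (325,145), the black paddle at (323,280) and the plate top from (365,231) to (513,232). This agrees with the estimate to about 4 px. I'll refit with it.

Run:
```python
from h import *
from scipy.optimize import least_squares
import pickle; W=pickle.load(open("w1.pkl","rb"))
obs=[((0,-.045,.102),(513,232)),((0,.045,.102),(365,231)),((-.045,.078,.074),(323,280)),((.045,.078,.056),(325,145))]
def res(p): return np.concatenate([px(W,loc(p,a))-np.array(q)/1.4+.15 for a,q in obs])
r=least_squares(res,V); print(r.x.round(4),r.fun.round(1))
v=r.x; v=[*((v[:2]*2+np.array(V[:2]))/3),(v[2]+V[2])/2]; print(v)
open("h.py","a").write(f"\nV={[round(float(k),4) for k in v]}\n")
V=v
mv((loc(V,(-.047,.078,.1)),V[2]),(loc(V,(-.047,.078,.072)),V[2]),(loc(V,(-.047,.078,.052)),V[2]))
```

```text
[0.5425 0.0875 1.0212] [ 1.8  0.8  1.6 -2.8 -2.3  2.1 -1.5  0.6]
[np.float64(0.5431963350520793), np.float64(0.08775849116800456), np.float64(1.0384660947834137)]
t1.4 pos [0.5032 0.0795 0.249 ] rpy [-3.141  0.     1.063] F [0.1 0.3 0.3] w0.0002
[-0.0366, -0.0962, 0.298, -0.0003, 0.0001, 0.0119]
[-0.0366, -0.0962, 0.354, -0.0003, 0.0001, 0.0119]
[-0.0366, -0.0962, 0.394, -0.0003, 0.0001, 0.0119]
```

Request:
play_rows(
  deltas=[
    [-0.037, -0.096, 0.1, 0, 0, 0.012, 1],
    [-0.037, -0.096, 0.2, 0, 0, 0.012, 1],
    [-0.037, -0.096, 0.3, 0, 0, 0.012, 1],
    [-0.037, -0.096, 0.34, 0, 0, 0.012, 1],
    [-0.037, -0.096, 0.354, 0, 0, 0.012, 1],
    [-0.037, -0.096, 0.364, 0, 0, 0.012, 1],
    [-0.037, -0.096, 0.374, 0, 0, 0.012, 1],
    [-0.037, -0.096, 0.382, 0, 0, 0.012, 1],
    [-0.037, -0.096, 0.386, 0, 0, 0.012, 1],
  ],
)

```text
clock: 2.35
position: [0.4532, 0.0866, 0.0571]
tool_rot: [3.141, -0.002, 1.037]
force: [-4.8, 2.5, 25.7]
grip_width: -0.0
finger_force: 12.6
```

```bash
python3 -c "
from h import *
mv((loc(V,(-.047,.078,.056)),V[2]),(loc(V,(-.047,.078,.052)),V[2]))"
```

```text
t2.4 pos [0.4532 0.0866 0.0571] rpy [ 3.141e+00 -2.000e-03  1.037e+00] F [-4.8  2.5 25.7] w-0.0000
[-0.0006, -0.0022, 0.0022, 0.0004, -0.0008, -0.0007]
[-0.0006, -0.0022, 0.0102, 0.0004, -0.0008, -0.0007]
```

Request:
play_rows(
  deltas=[
    [0, 0, -0.04, 0, 0, 0, 1],
    [0, 0, -0.14, 0, 0, 0, 1],
    [0, 0, -0.24, 0, 0, 0, 1],
    [0, 0, -0.34, 0, 0, 0, 1],
    [0, 0, -0.38, 0, 0, 0, 1],
  ],
)

```text
clock: 2.85
position: [0.4541, 0.0862, 0.251]
tool_rot: [3.138, -0.005, 1.036]
force: [0.5, -0.2, -0.3]
grip_width: -0.0003
finger_force: 0.0
```

```bash
python3 -c "
from h import *
W=get_calibration('wrist'); i=grab_frame('wrist'); 
print([px(W,loc(V,a)).round() for a in [(-.045,.078,.056),(.045,.078,.074),(0,.045,.102)]])
cv2.imwrite('pics/w2.png',cv2.resize(i[40:340,60:460,::-1],(800,600)))
mv((loc(Fr,(-.06,0,.22)),Fr[2]))"
```

```text
[array([277., 181.]), array([277.,  86.]), array([316., 141.])]
t2.9 pos [0.4546 0.0864 0.252 ] rpy [ 3.137 -0.007  1.036] F [0.8 0.  3.4] w0.0001
[-0.6296, 0.2818, 0.061, 0.0013, -0.0038, 0.2385]
```

View pics/w2.png

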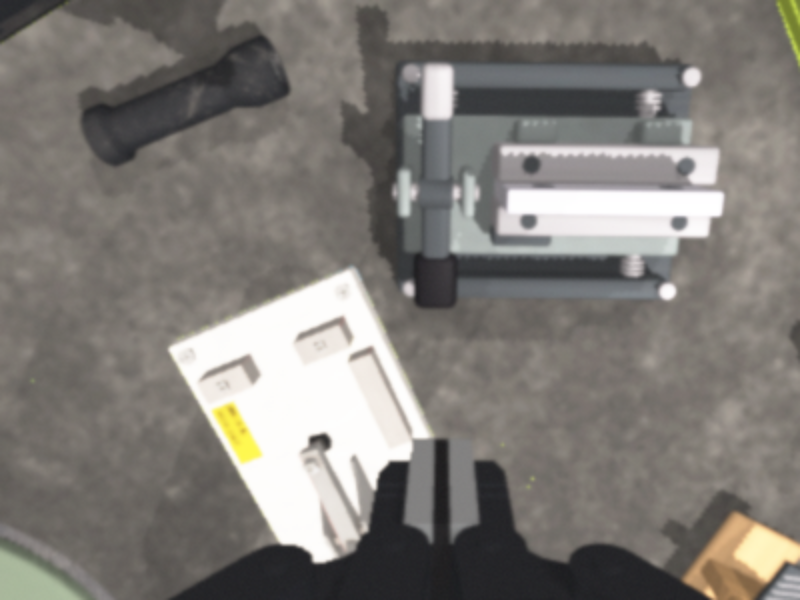

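The lever is clamped: the paddle at (436,283) and tab at (437,92) match the "down" and "up" projections within 1–2 px. Now to the file.

Request:
play_rows(
  deltas=[
    [-0.63, 0.282, 0.061, 0, 0, 0.238, 0],
    [-0.63, 0.282, 0.061, 0, 0, 0.238, 0],
    [-0.63, 0.282, 0.061, 0, 0, 0.238, 0],
    [-0.63, 0.282, 0.061, 0, 0, 0.238, 0],
    [-0.63, 0.282, 0.061, 0, 0, 0.238, 0],
    [-0.63, 0.282, 0.061, 0, 0, 0.238, 0],
    [-0.63, 0.282, 0.061, 0, 0, 0.238, 0],
    [-0.63, 0.282, 0.061, 0, 0, 0.238, 0],
    [-0.63, 0.282, 0.061, 0, 0, 0.238, 0],
    [-0.63, 0.282, 0.061, 0, 0, 0.238, 0],
  ],
)

```text
clock: 3.9
position: [0.4139, -0.256, 0.2159]
tool_rot: [-3.142, -0.001, 0.539]
force: [0.1, 0.2, 0.2]
grip_width: 0.0851
finger_force: 0.0
```

```bash
python3 -c "
from h import *
import pickle
W=get_calibration('wrist'); i=grab_frame('wrist'); pickle.dump(W,open('w3.pkl','wb'))
b=cv2.resize(i[:,:,::-1],(784,588),interpolation=cv2.INTER_CUBIC)
for a in [(.1,0,.049),(-.02,0,.058),(-.1,0,.058),(-.06,0,.058)]:
    u=px(W,loc(Fr,a)); print(a,(u*1.4).round()); cv2.circle(b,tuple(int(k*1.4) for k in u),3,(0,0,255),1)
cv2.imwrite('pics/w3.png',b)
mv((loc(Fr,(-.06,0,.027)),Fr[2]))"
```

```text
(0.1, 0, 0.049) [396. -15.]
(-0.02, 0, 0.058) [395. 203.]
(-0.1, 0, 0.058) [395. 324.]
(-0.06, 0, 0.058) [395. 266.]
t4.0 pos [ 0.4141 -0.2557  0.2159] rpy [ 3.142e+00 -1.000e-03  5.400e-01] F [-0.1  0.1 -1.1] w0.0856
[0.0021, 0.0024, 0.3779, 0.0, -0.0003, 0.0016]
```

View pics/w3.png

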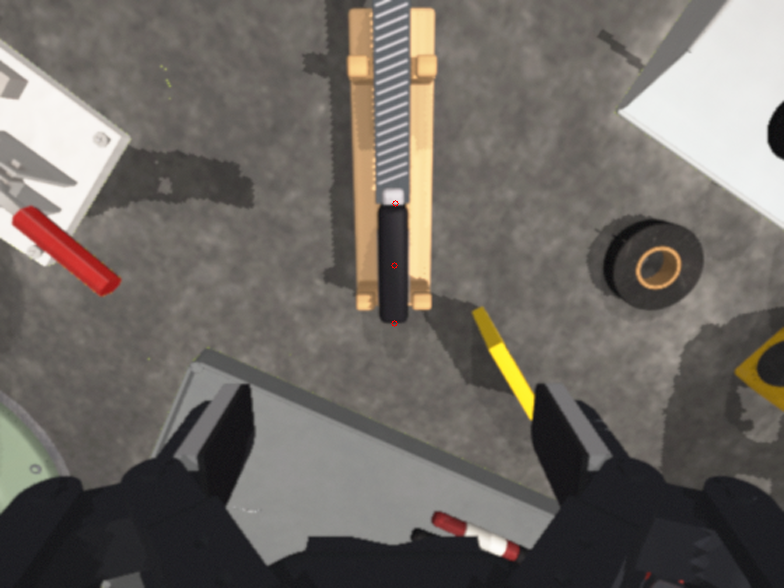

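The view agrees: handle from (394,203) to (394,323), file lined up with the tool and the projection within 2 px. The yellow plate at (475,310) stays clear of the right finger if the gripper is half closed on the way down.

Request:
play_rows(
  deltas=[
    [0.002, 0.002, 0.08, 0, 0, 0, 0.4],
    [0.002, 0.002, 0.16, 0, 0, 0, 0.4],
    [0.002, 0.002, 0.24, 0, 0, 0, 0.4],
    [0.002, 0.002, 0.32, 0, 0, 0, 0.4],
    [0.002, 0.002, 0.36, 0, 0, 0, 0.4],
    [0.002, 0.002, 0.38, 0, 0, 0.001, 0.4],
    [0.002, 0.002, 0.38, 0, 0, 0.001, 0.4],
    [0.002, 0.002, 0.38, 0, 0, 0.001, 1],
    [0.002, 0.002, 0.38, 0, 0, 0.001, 1],
    [0.002, 0.002, 0.38, 0, 0, 0.001, 1],
  ],
  newtons=90,
)

```text
clock: 4.95
position: [0.4159, -0.2574, 0.0271]
tool_rot: [3.14, -0.001, 0.537]
force: [-1.1, 2.1, 11.3]
grip_width: 0.019
finger_force: 87.5
```

Request:
play_rows(
  deltas=[
    [0, 0, 0, 0, 0, 0, 1],
    [0, 0, 0, 0, 0, 0, 1],
    [0, 0, 0, 0, 0, 0, 1],
    [0, 0, 0, 0, 0, 0, 1],
  ],
)

```text
clock: 5.35
position: [0.4159, -0.2574, 0.0271]
tool_rot: [3.14, -0.002, 0.537]
force: [-1.4, 1.1, 12.2]
grip_width: 0.0189
finger_force: 87.6
```

```bash
python3 -c "
from h import *
mv((loc(Fr,(-.06,0,.14)),Fr[2]),(loc(V,(-.155,0,.14)),V[2]))"
```

```text
t5.3 pos [ 0.4159 -0.2574  0.0271] rpy [ 3.14e+00 -2.00e-03  5.37e-01] F [-1.4  1.1 12.2] w0.0189
[0.0014, -0.0019, -0.2258, 0.0009, -0.0007, -0.0]
[0.3004, -0.3135, -0.2259, 0.001, -0.0005, -0.2396]
```

Request:
play_rows(
  deltas=[
    [0.001, -0.002, -0.02, 0, 0, 0, 1],
    [0.001, -0.002, -0.08, 0, 0, 0, 1],
    [0.001, -0.002, -0.16, 0, 0, 0, 1],
    [0.001, -0.002, -0.226, 0, 0, 0, 1],
    [0.075, -0.08, -0.226, 0, 0, -0.06, 1],
    [0.15, -0.157, -0.226, 0, 0, -0.12, 1],
    [0.225, -0.235, -0.226, 0, 0, -0.18, 1],
    [0.3, -0.313, -0.226, 0, 0, -0.24, 1],
    [0.3, -0.313, -0.226, 0.001, 0, -0.24, 1],
    [0.3, -0.313, -0.226, 0.001, 0, -0.24, 1],
  ],
)

```text
clock: 6.35
position: [0.4644, -0.0432, 0.1396]
tool_rot: [-3.14, -0.002, 1.043]
force: [0.6, -1.8, -2.2]
grip_width: 0.0188
finger_force: 88.2
```

```bash
python3 -c "
from h import *
import time
S=get_calibration('scene'); i=grab_frame('scene')
cv2.imwrite('pics/s2.png',cv2.resize(i[140:290,180:360,::-1],(720,600),interpolation=cv2.INTER_CUBIC))
mv((loc(V,(-.135,0,.106)),V[2]),(loc(V,(-.135,0,.088)),V[2]),(loc(V,(-.075,0,.088)),V[2]))"
```

```text
t6.4 pos [ 0.4641 -0.0451  0.1395] rpy [-3.140e+00 -1.000e-03  1.041e+00] F [-0.1 -0.8 -1.6] w0.0184
[0.0393, 0.0016, 0.067, -0.0007, -0.0005, 0.001]
[0.0393, 0.0017, 0.103, -0.0007, -0.0005, 0.001]
[0.1593, 0.0019, 0.1032, -0.0007, -0.0005, 0.001]
```

View pics/s2.png

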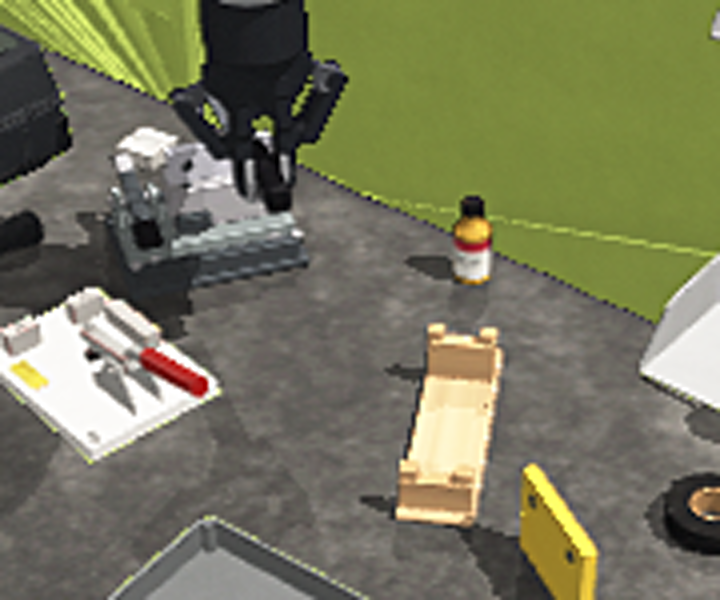

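The file is in the gripper and the rest at (450,430) is empty. Next I lower it behind the edge to just above contact.

Request:
play_rows(
  deltas=[
    [0.039, 0.002, 0.067, -0.001, 0, 0.001, 1],
    [0.039, 0.002, 0.067, -0.001, 0, 0.001, 1],
    [0.039, 0.002, 0.09, -0.001, 0, 0.001, 1],
    [0.039, 0.002, 0.103, -0.001, 0, 0.001, 1],
    [0.039, 0.002, 0.105, -0.001, 0, 0.001, 1],
    [0.039, 0.002, 0.107, -0.001, 0, 0.001, 1],
  ],
)

```text
clock: 7.0
position: [0.4746, -0.0302, 0.0855]
tool_rot: [3.141, -0.001, 1.036]
force: [-0.7, -0.3, 1.3]
grip_width: 0.0188
finger_force: 88.7
```

```bash
python3 -c "
from h import *
mv((loc(V,(-.135,0,.085)),V[2]),(loc(V,(-.075,0,.085)),V[2]));print(observe()['moment'])"
```

```text
t7.0 pos [ 0.4746 -0.0302  0.0855] rpy [ 3.141e+00 -1.000e-03  1.036e+00] F [-0.7 -0.3  1.3] w0.0188
[0.003, -0.0017, 0.0011, 0.0002, -0.0003, -0.0014]
[0.123, -0.002, 0.0011, 0.0002, -0.0003, -0.0014]
[ 0.16597862 -0.01528407  0.01783858]
```

Request:
play_rows(
  deltas=[
    [0, 0, 0.001, 0, 0, 0, 1],
    [0.018, 0, 0.001, 0, 0, 0, 1],
    [0.036, 0, 0.001, 0, 0, 0, 1],
    [0.054, -0.001, 0.001, 0, 0, -0.001, 1],
  ],
)

```text
clock: 7.4
position: [0.4887, -0.0053, 0.085]
tool_rot: [3.141, -0.001, 1.039]
force: [-1.2, -2.8, 4.4]
grip_width: 0.0186
finger_force: 89.2
```

```bash
python3 -c "
from h import *
mv((loc(V,(-.075,0,.085)),V[2]));print(observe()['moment'])"
```

```text
t7.4 pos [ 0.4887 -0.0053  0.085 ] rpy [ 3.141e+00 -1.000e-03  1.039e+00] F [-1.2 -2.8  4.4] w0.0186
[0.0657, -0.0005, 0.0001, 0.0003, -0.0004, 0.0002]
[-0.16688515  0.03902427 -0.10217928]
```

Request:
play_rows(
  deltas=[
    [0.018, 0, 0, 0, 0, 0, 1],
    [0.036, 0, 0, 0, 0, 0, 1],
    [0.054, 0, 0, 0, 0, 0, 1],
    [0.072, 0, 0, 0, 0, 0, 1],
    [0.074, 0, 0, 0, 0, 0, 1],
    [0.074, 0, -0.045, 0, 0, 0, 1],
    [0.074, 0, -0.05, 0, 0, 0, 1],
    [0.01, 0, -0.05, 0, 0, 0, 1],
    [-0.058, 0, -0.05, 0, 0, 0, 1],
    [-0.058, 0, -0.05, 0, 0, 0, 1],
  ],
)

```text
clock: 8.4
position: [0.4712, -0.0338, 0.1095]
tool_rot: [-3.141, 0.001, 1.035]
force: [-0.9, 1.3, -2.9]
grip_width: 0.0187
finger_force: 88.4
```

```bash
python3 -c "
from h import *
mv((loc(V,(-.138,0,.085)),V[2]),(loc(V,(-.075,0,.085)),V[2]));print(observe()['moment'])"
```

```text
t8.4 pos [ 0.4712 -0.0338  0.1095] rpy [-3.141e+00  1.000e-03  1.035e+00] F [-0.9  1.3 -2.9] w0.0187
[0.0067, 0.0008, 0.0489, -0.0004, 0.0005, -0.0016]
[0.1327, 0.0004, 0.0488, -0.0004, 0.0005, -0.0016]
[-0.03369047  0.00782656 -0.02954151]
```

Request:
play_rows(
  deltas=[
    [0, 0, 0.035, 0, 0, 0, 1],
    [0, 0, 0.048, 0, 0, 0, 1],
    [0, 0, 0.05, 0, 0, 0, 1],
    [0.018, 0, 0.05, 0, 0, 0, 1],
    [0.036, 0, 0.05, 0, 0, 0, 1],
    [0.054, 0, 0.05, 0, 0, 0, 1],
    [0.072, 0, 0.05, 0, 0, 0, 1],
  ],
)

```text
clock: 9.1
position: [0.4922, 0.0009, 0.085]
tool_rot: [3.141, -0.001, 1.039]
force: [-0.5, -1.9, 2.6]
grip_width: 0.0189
finger_force: 88.8
```

Request:
play_rows(
  deltas=[
    [0.018, 0, 0, 0, 0, 0, 1],
    [0.036, 0, 0, 0, 0, 0, 1],
    [0.054, 0, 0, 0, 0, 0, 1],
    [0.06, 0, 0, 0, 0, 0, 1],
    [0.06, 0, -0.045, 0, 0, 0, 1],
    [0.06, 0, -0.05, 0, 0, 0, 1],
    [0, 0, -0.05, 0, 0, 0, 1],
    [-0.072, 0, -0.05, 0, 0, 0, 1],
    [-0.072, 0, -0.05, 0, 0, 0, 1],
  ],
)

```text
clock: 10.0
position: [0.471, -0.0342, 0.1095]
tool_rot: [-3.141, 0.001, 1.035]
force: [-0.9, 0.5, -3.2]
grip_width: 0.0185
finger_force: 88.6
```

```bash
python3 -c "
from h import *
mv((loc(V,(-.138,0,.085)),V[2]),(loc(V,(-.075,0,.085)),V[2]));print(observe()['moment'])
i=grab_frame('wrist'); W=get_calibration('wrist')
b=i[:,:,::-1].copy()
for y in(-.045,.045): cv2.circle(b,tuple(int(k) for k in px(W,loc(V,(0,y,.102)))),3,(0,0,255),1)
cv2.imwrite('pics/w4.png',cv2.resize(b,(784,588)))"
```

```text
t10.0 pos [ 0.471  -0.0342  0.1095] rpy [-3.141e+00  1.000e-03  1.035e+00] F [-0.9  0.5 -3.2] w0.0185
[0.0076, 0.0005, 0.0491, -0.0003, 0.0005, -0.0019]
[0.1336, -0.0, 0.0489, -0.0003, 0.0005, -0.0019]
[-0.03121629  0.02828251 -0.01047812]
```

View pics/w4.png

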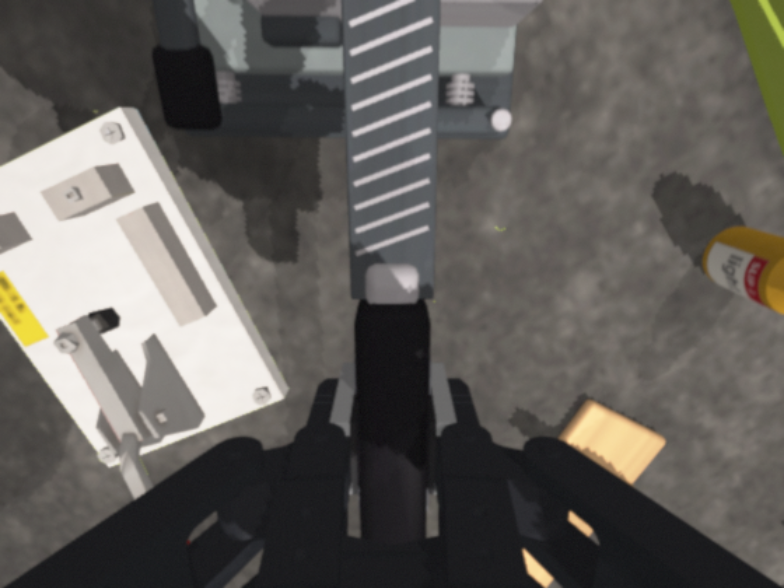

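The file sits straight in the grip (centre line at column 392) and square to the vice. Two more strokes, for four in all.

Request:
play_rows(
  deltas=[
    [0, 0, 0.035, 0, 0, 0, 1],
    [0, 0, 0.048, 0, 0, 0, 1],
    [0, 0, 0.051, 0, 0, 0, 1],
    [0.018, 0, 0.051, 0, 0, 0, 1],
    [0.036, 0, 0.051, 0, 0, 0, 1],
    [0.054, 0, 0.051, 0, 0, 0, 1],
    [0.072, 0, 0.051, 0, 0, 0, 1],
  ],
)

```text
clock: 10.75
position: [0.4922, 0.0009, 0.0845]
tool_rot: [3.141, -0.001, 1.039]
force: [-0.9, -1.4, 2.3]
grip_width: 0.0189
finger_force: 89.1
```

Request:
play_rows(
  deltas=[
    [0.018, 0, 0, 0, 0, 0, 1],
    [0.036, 0, 0, 0, 0, 0, 1],
    [0.054, 0, 0, 0, 0, 0, 1],
    [0.062, 0, 0, 0, 0, 0, 1],
    [0.062, 0, -0.045, 0, 0, 0, 1],
    [0.062, 0, -0.051, 0, 0, 0, 1],
    [0, 0, -0.051, 0, 0, 0, 1],
    [-0.072, 0, -0.051, 0, 0, 0, 1],
    [-0.072, 0, -0.051, 0, 0, 0, 1],
  ],
)

```text
clock: 11.65
position: [0.471, -0.0343, 0.1095]
tool_rot: [-3.141, 0.001, 1.034]
force: [0.4, 0.1, -1.9]
grip_width: 0.019
finger_force: 88.6
```

Request:
play_rows(
  deltas=[
    [0, 0, 0.035, 0, 0, 0, 1],
    [0, 0, 0.048, 0, 0, 0, 1],
    [0, 0, 0.051, 0, 0, 0, 1],
    [0.018, 0, 0.051, 0, 0, 0, 1],
    [0.036, 0, 0.051, 0, 0, 0, 1],
    [0.054, 0, 0.051, 0, 0, 0, 1],
    [0.072, 0, 0.051, 0, 0, 0, 1],
  ],
)

```text
clock: 12.35
position: [0.4921, 0.001, 0.0845]
tool_rot: [3.141, -0.001, 1.039]
force: [-1.1, -0.8, 2.4]
grip_width: 0.0191
finger_force: 89.2
```

Request:
play_rows(
  deltas=[
    [0.018, 0, 0, 0, 0, 0, 1],
    [0.036, 0, 0, 0, 0, 0, 1],
    [0.054, 0, 0, 0, 0, 0, 1],
    [0.064, 0, 0, 0, 0, 0, 1],
    [0.064, 0, 0, 0, 0, 0, 1],
  ],
)

```text
clock: 12.85
position: [0.5085, 0.0284, 0.0846]
tool_rot: [3.141, -0.001, 1.039]
force: [-2.4, -2.4, 9.1]
grip_width: 0.0184
finger_force: 90.2
```

```bash
python3 -c "
from h import *
s=observe()['position']-np.array([V[0],V[1],0]);c,q=np.cos(V[2]),np.sin(V[2]);print('vice frame',s@[c,q,0]+.105,s@[-q,c,0])
mv()"
```

```text
vice frame 0.036204333572299144 -0.00028307485788344594
t12.8 pos [0.5085 0.0284 0.0846] rpy [ 3.141e+00 -1.000e-03  1.039e+00] F [-2.4 -2.4  9.1] w0.0184
```

Force rose to about 9 N near the end of the stroke. I'll add two gentler strokes that ease off slightly along the way.

Request:
play_rows(
  deltas=[
    [0, 0, -0.045, 0, 0, 0, 1],
    [0, 0, -0.051, 0, 0, 0, 1],
    [-0.06, 0, -0.051, 0, 0, 0, 1],
    [-0.136, 0, -0.051, 0, 0, 0, 1],
    [-0.136, 0, -0.051, 0, 0, 0, 1],
  ],
)

```text
clock: 13.35
position: [0.4709, -0.0344, 0.1095]
tool_rot: [-3.141, 0.001, 1.034]
force: [1.0, 1.3, -2.2]
grip_width: 0.0187
finger_force: 88.7
```

Request:
play_rows(
  deltas=[
    [0, 0, 0.035, 0, 0, 0, 1],
    [0, 0, 0.048, 0, 0, 0, 1],
    [0, 0, 0.051, 0, 0, 0, 1],
    [0.018, 0, 0.051, 0, 0, 0, 1],
    [0.036, 0, 0.051, 0, 0, 0, 1],
    [0.054, 0, 0.051, 0, 0, 0, 1],
    [0.072, 0, 0.0507, 0, 0, 0, 1],
    [0.09, 0, 0.0503, 0, 0, 0, 1],
    [0.108, 0, 0.05, 0, 0, 0, 1],
    [0.126, 0, 0.0497, 0, 0, 0, 1],
  ],
)

```text
clock: 14.35
position: [0.5056, 0.0238, 0.085]
tool_rot: [3.141, -0.0, 1.039]
force: [-0.9, -1.9, 2.5]
grip_width: 0.0187
finger_force: 89.1
```

Request:
play_rows(
  deltas=[
    [0.006, 0, 0, 0, 0, 0, 1],
    [0.006, 0, -0.045, 0, 0, 0, 1],
    [0.006, 0, -0.05, 0, 0, 0, 1],
    [-0.06, 0, -0.05, 0, 0, 0, 1],
    [-0.128, 0, -0.05, 0, 0, 0, 1],
    [-0.128, 0, -0.05, 0, 0, 0, 1],
  ],
)

```text
clock: 14.95
position: [0.4705, -0.0353, 0.1097]
tool_rot: [-3.141, 0.001, 1.034]
force: [0.1, 0.1, -2.3]
grip_width: 0.0191
finger_force: 88.7
```

Request:
play_rows(
  deltas=[
    [0, 0, 0.035, 0, 0, 0, 1],
    [0, 0, 0.048, 0, 0, 0, 1],
    [0, 0, 0.0513, 0, 0, 0, 1],
    [0.018, 0, 0.0513, 0, 0, 0, 1],
    [0.036, 0, 0.0513, 0, 0, 0, 1],
    [0.054, 0, 0.051, 0, 0, 0, 1],
    [0.072, 0, 0.0507, 0, 0, 0, 1],
    [0.09, 0, 0.0504, 0, 0, 0, 1],
    [0.108, 0, 0.0501, 0, 0, 0, 1],
    [0.126, 0, 0.0498, 0, 0, 0, 1],
  ],
)

```text
clock: 15.95
position: [0.5051, 0.023, 0.0851]
tool_rot: [3.141, -0.0, 1.039]
force: [-0.9, -2.1, 1.5]
grip_width: 0.0187
finger_force: 89.0
```

Request:
play_rows(
  deltas=[
    [0.006, 0, 0, 0, 0, 0, 1],
    [0.006, 0, -0.045, 0, 0, 0, 1],
    [0.006, 0, -0.1, 0, 0, 0, 1],
    [0.006, 0, -0.11, 0, 0, 0, 1],
    [-0.094, 0, -0.11, 0, 0, 0, 1],
    [-0.174, 0, -0.11, 0, 0, 0, 1],
    [-0.174, 0, -0.11, 0, 0, 0, 1],
  ],
)

```text
clock: 16.65
position: [0.4577, -0.0566, 0.1398]
tool_rot: [-3.141, 0.001, 1.033]
force: [0.6, 1.1, -2.0]
grip_width: 0.0187
finger_force: 88.7
```

```bash
python3 -c "
from h import *
mv(([.4159,-.2574,.13],.537),([.4159,-.2574,.05],.537),([.4159,-.2574,.0275],.537))"
```

```text
t16.6 pos [ 0.4577 -0.0566  0.1398] rpy [-3.141e+00  1.000e-03  1.033e+00] F [ 0.6  1.1 -2. ] w0.0187
[-0.3878, 0.1339, 0.0198, -0.0003, 0.0005, 0.237]
[-0.3877, 0.134, 0.1798, -0.0003, 0.0005, 0.237]
[-0.3876, 0.134, 0.2248, -0.0003, 0.0005, 0.237]
```

Request:
play_rows(
  deltas=[
    [-0.08, 0.027, 0, 0, 0, 0.048, 1],
    [-0.16, 0.054, 0.01, 0, 0, 0.096, 1],
    [-0.24, 0.081, 0.02, 0, 0, 0.144, 1],
    [-0.32, 0.108, 0.02, 0, 0, 0.192, 1],
    [-0.388, 0.134, 0.02, 0, 0, 0.237, 1],
    [-0.388, 0.134, 0.06, 0, 0, 0.237, 1],
    [-0.388, 0.134, 0.12, 0, 0, 0.237, 1],
    [-0.388, 0.134, 0.16, 0, 0, 0.237, 1],
    [-0.388, 0.134, 0.16, 0, 0, 0.237, 1],
  ],
)

```text
clock: 17.55
position: [0.4186, -0.2531, 0.0576]
tool_rot: [-3.138, 0.002, 0.542]
force: [-0.5, -0.5, -1.2]
grip_width: 0.0187
finger_force: 88.6
```

```bash
python3 -c "
from h import *
mv(([.4159,-.2574,.05],.537),([.4159,-.2574,.028],.537))
i=grab_frame('wrist');cv2.imwrite('pics/w5.png',cv2.resize(i[0:300,80:480,::-1],(800,600)))"
```

```text
t17.6 pos [ 0.4186 -0.2531  0.0576] rpy [-3.138e+00  2.000e-03  5.420e-01] F [-0.5 -0.5 -1.2] w0.0187
[-0.009, 0.0046, 0.0152, -0.0016, 0.0009, 0.0024]
[-0.0089, 0.0047, 0.0592, -0.0016, 0.0009, 0.0024]
```

View pics/w5.png

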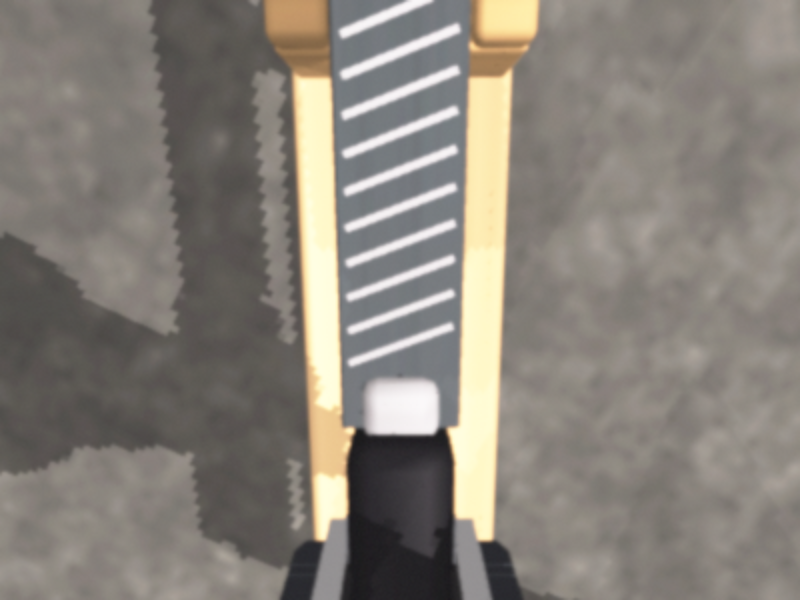

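The file hangs over the rest, its blade (335–468) between the upright horns at row 40. I'll correct the remaining millimetres and lower it.

Request:
play_rows(
  deltas=[
    [-0.009, 0.005, 0, -0.0016, 0.001, 0.0024, 1],
    [-0.009, 0.005, 0, -0.0016, 0.001, 0.0024, 1],
    [-0.009, 0.005, 0.015, -0.0016, 0.001, 0.0024, 1],
    [-0.009, 0.005, 0.015, -0.0016, 0.001, 0.0024, 1],
  ],
)

```text
clock: 18.0
position: [0.4174, -0.258, 0.0521]
tool_rot: [3.139, -0.003, 0.538]
force: [-0.1, -0.0, -0.9]
grip_width: 0.019
finger_force: 88.6
```

```bash
python3 -c "
from h import *
mv(([.4159,-.2574,.028],.537))"
```

```text
t18.0 pos [ 0.4174 -0.258   0.0521] rpy [ 3.139e+00 -3.000e-03  5.380e-01] F [-0.1 -0.  -0.9] w0.0190
[-0.0021, -0.0027, 0.0481, 0.0014, -0.0013, 0.0003]
```

Request:
play_rows(
  deltas=[
    [-0.002, -0.002, 0.01, 0.001, 0, 0, 1],
    [-0.002, -0.002, 0.02, 0.001, 0, 0, 1],
    [-0.002, -0.002, 0.03, 0.001, 0, 0, 1],
    [-0.002, -0.002, 0.04, 0.001, 0, 0, 1],
    [-0.002, -0.002, 0.046, 0.001, 0, 0, 1],
    [-0.002, -0.002, 0.048, 0.001, 0, 0, 1],
    [-0.002, -0.002, 0.048, 0.001, 0, 0, 1],
  ],
)

```text
clock: 18.7
position: [0.4159, -0.2579, 0.0282]
tool_rot: [3.141, -0.002, 0.537]
force: [-1.4, 1.0, -2.8]
grip_width: 0.019
finger_force: 88.7
```

```bash
python3 -c "
from h import *
mv(([.4159,-.2574,.0271],.537))"
```

```text
t18.7 pos [ 0.4159 -0.2579  0.0282] rpy [ 3.141e+00 -2.000e-03  5.370e-01] F [-1.4  1.  -2.8] w0.0190
[0.0006, -0.0009, 0.0023, 0.0003, -0.0011, 0.0001]
```

Request:
play_rows(
  deltas=[
    [0.0, -0.001, 0.002, 0, 0, 0, 1],
    [0.0, -0.001, 0.002, 0, 0, 0, 1],
    [0.0, -0.001, 0.002, 0, 0, 0, 0.7],
    [0.0, -0.001, 0.002, 0, 0, 0, 0.5],
    [0.0, -0.001, 0.002, 0, 0, 0, 0.4],
    [0.0, -0.001, 0.002, 0, 0, 0, 0.4],
    [0.0, -0.001, -0.02, 0, 0, 0, 0.4],
    [0.0, -0.001, -0.1, 0, 0, 0, 0.4],
    [0.0, -0.001, -0.2, 0, 0, 0, 0.4],
    [0.0, -0.001, -0.3, 0, 0, 0, 0.4],
  ],
)

```text
clock: 19.7
position: [0.4145, -0.2576, 0.1806]
tool_rot: [3.141, -0.002, 0.536]
force: [1.1, -0.1, -0.0]
grip_width: 0.0513
finger_force: 0.0
```

Request:
play_rows(
  deltas=[
    [0, 0, -0.09, 0, 0, 0, 1],
    [0, 0, -0.09, 0, 0, 0, 1],
    [0, 0, -0.09, 0, 0, 0, 1],
  ],
)

```text
clock: 20.0
position: [0.4156, -0.2574, 0.2246]
tool_rot: [3.139, -0.005, 0.538]
force: [-1.3, 0.0, -0.7]
grip_width: 0.0078
finger_force: 0.0
```

Run:
```python
from h import *
W=get_calibration('wrist'); i=grab_frame('wrist')
b=cv2.resize(i[:,:,::-1],(784,588),interpolation=cv2.INTER_CUBIC)
for a in [(.1,0,.049),(-.02,0,.058),(-.1,0,.058),(-.06,0,.058)]:
    u=px(W,loc(Fr,a)); print(a,(u*1.4).round()); cv2.circle(b,tuple(int(k*1.4) for k in u),3,(0,0,255),1)
cv2.imwrite('pics/w6.png',b)
mv((loc(V,(.047,.078,.2)),V[2]))
```

```text
(0.1, 0, 0.049) [391.  -8.]
(-0.02, 0, 0.058) [391. 204.]
(-0.1, 0, 0.058) [391. 321.]
(-0.06, 0, 0.058) [391. 265.]
t20.1 pos [ 0.4151 -0.2572  0.2236] rpy [ 3.141e+00 -3.000e-03  5.380e-01] F [ 0.3 -0.1 -0.8] w0.0008
[0.5808, -0.6435, 0.0484, 0.0008, -0.0014, -0.2391]
```

View pics/w6.png

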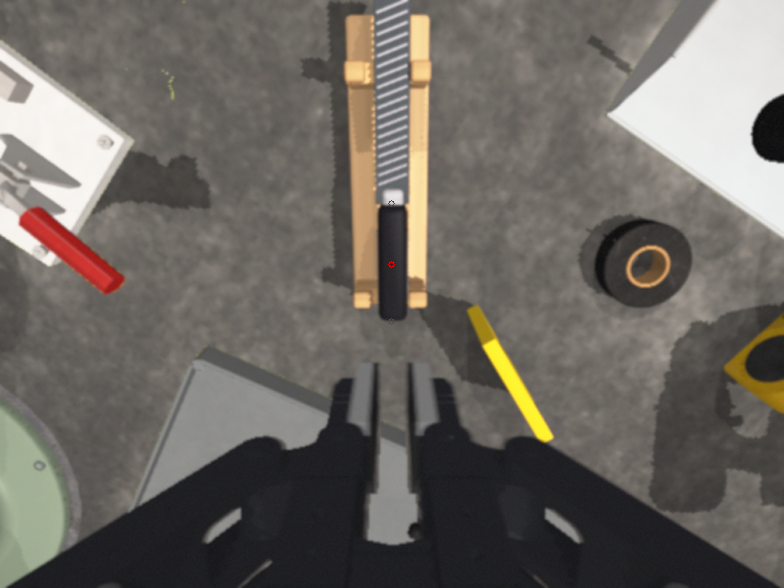

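The file lies in both notches as before: handle (393,205)–(393,320), blade between the front horns at row 72. Now to the release tab.

Request:
play_rows(
  deltas=[
    [0.581, -0.643, 0.04, 0, 0, -0.239, 1],
    [0.581, -0.643, 0.04, 0, 0, -0.239, 1],
    [0.581, -0.643, 0.04, 0, 0, -0.239, 1],
    [0.581, -0.643, 0.04, 0, 0, -0.239, 1],
    [0.581, -0.643, 0.04, 0, 0, -0.239, 1],
    [0.581, -0.643, 0.04, 0, 0, -0.239, 1],
    [0.581, -0.643, 0.04, 0, 0, -0.239, 1],
    [0.581, -0.643, 0.04, 0, 0, -0.239, 1],
    [0.581, -0.643, 0.04, 0, 0, -0.239, 1],
    [0.581, -0.643, 0.04, 0, 0, -0.239, 1],
  ],
)

```text
clock: 21.05
position: [0.4997, 0.1717, 0.2019]
tool_rot: [3.141, 0.0, 1.044]
force: [0.1, -0.4, -0.9]
grip_width: 0.0002
finger_force: 0.0
```

Request:
play_rows(
  deltas=[
    [0, 0, 0, 0, 0, 0, 1],
    [0, 0, 0, 0, 0, 0, 1],
  ],
)

```text
clock: 21.25
position: [0.4999, 0.1659, 0.2032]
tool_rot: [3.14, -0.0, 1.036]
force: [0.3, 0.9, 0.5]
grip_width: -0.0001
finger_force: 0.0
```

```bash
python3 -c "
from h import *
mv((loc(V,(.047,.078,.1)),V[2]),(loc(V,(.047,.078,.056)),V[2]))"
```

```text
t21.2 pos [0.4999 0.1659 0.2032] rpy [ 3.14  -0.     1.036] F [0.3 0.9 0.5] w-0.0001
[0.0032, -0.0025, 0.2065, 0.0008, -0.0001, -0.001]
[0.0032, -0.0026, 0.2945, 0.0008, -0.0001, -0.001]
```

Request:
play_rows(
  deltas=[
    [0.003, -0.003, 0.1, 0, 0, 0, 1],
    [0.003, -0.003, 0.2, 0, 0, 0, 1],
    [0.003, -0.003, 0.24, 0, 0, 0, 1],
    [0.003, -0.003, 0.255, 0, 0, 0, 1],
    [0.003, -0.003, 0.267, 0, 0, 0, 1],
    [0.003, -0.003, 0.277, 0, 0, 0, 1],
    [0.003, -0.003, 0.285, 0, 0, 0, 1],
    [0.003, -0.003, 0.29, 0, 0, 0, 1],
    [0.003, -0.003, 0.294, 0, 0, 0, 1],
  ],
)

```text
clock: 22.15
position: [0.5007, 0.1695, 0.0572]
tool_rot: [3.139, -0.003, 1.038]
force: [0.2, -0.6, 5.3]
grip_width: -0.0001
finger_force: 2.1
```

```bash
python3 -c "
from h import *
mv((loc(V,(.047,.078,.056)),V[2]))"
```

```text
t22.1 pos [0.5007 0.1695 0.0572] rpy [ 3.139e+00 -3.000e-03  1.038e+00] F [ 0.2 -0.6  5.3] w-0.0001
[-0.0036, 0.0002, 0.0023, 0.0015, -0.0013, -0.0003]
```

Request:
play_rows(
  deltas=[
    [0, 0, 0.001, 0, 0, 0, 1],
    [0, 0, 0.002, 0, 0, 0, 1],
    [0, 0, 0.003, 0, 0, 0, 1],
  ],
)

```text
clock: 22.45
position: [0.5009, 0.1696, 0.056]
tool_rot: [3.139, -0.003, 1.038]
force: [-2.3, -0.8, 21.2]
grip_width: -0.0001
finger_force: 10.6
```

Request:
play_rows(
  deltas=[
    [0, 0, -0.03, 0, 0, 0, 1],
    [0, 0, -0.12, 0, 0, 0, 1],
    [0, 0, -0.22, 0, 0, 0, 1],
    [0, 0, -0.32, 0, 0, 0, 1],
    [-0.1, 0.05, -0.38, 0, 0, 0, 1],
    [-0.2, 0.05, -0.38, 0, 0, 0, 1],
    [-0.2, 0.05, -0.38, 0, 0, 0, 1],
    [-0.2, 0.05, -0.38, 0, 0, 0, 1],
  ],
)

```text
clock: 23.25
position: [0.4699, 0.0691, 0.2458]
tool_rot: [3.139, -0.003, 1.035]
force: [-0.0, 1.0, -0.4]
grip_width: -0.0001
finger_force: 0.0
```

Run:
```python
from h import *
W=get_calibration('wrist'); i=grab_frame('wrist')
f=lambda a:((px(W,loc(V,a))-[60,0])*2).round()
print('open',f((-.045,.078,.074)),f((.045,.078,.056)),'clamped',f((-.045,.078,.056)),f((.045,.078,.074)))
cv2.imwrite('pics/w7.png',cv2.resize(i[0:300,60:460,::-1],(800,600)))
mv()
```

```text
open [387. 359.] [385. 155.] clamped [390. 351.] [382. 153.]
t23.3 pos [0.4704 0.0705 0.2454] rpy [ 3.139e+00 -3.000e-03  1.037e+00] F [-0.3  1.   0. ] w-0.0000
```

View pics/w7.png

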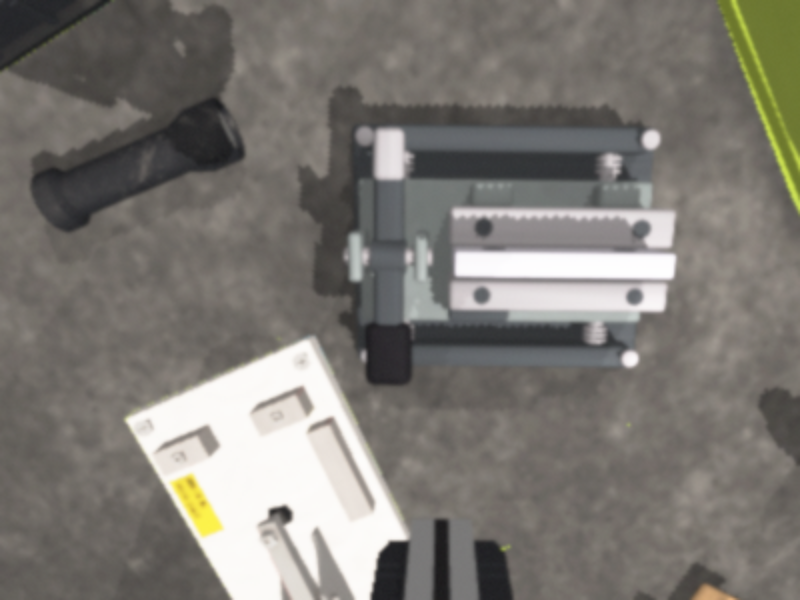

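The release shows: there is a gap between the plate (row 265) and the near jaw (row 297), the paddle is up at (389,353), and the plate is still standing in place.

```bash
python3 -c "
from workcell import *
print(job_done())"
```

```text
the job is handed in; nothing more can be done
None
```

The job is handed in at about 23 s: the plate was clamped, filed with six full forward strokes lifted clear on every return, the file laid back in both notches of its rest, and the lever released so the plate stands loose; downward force reached about 9–11 N late in one stroke.

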